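Set a carved seal for scanning and hold the loupe over it in focus

ROBOT

A 7-joint arm with a two-finger parallel gripper is mounted at the origin on a cart in front of the work surface, level with it; the furniture and walls round the work are solid. World frame = base frame: x ahead of the robot, y to its left, z up, the work surface at z = 0. Lengths are in mm, angles in rad, forces in N, time in s.
With the tool pointing down it reaches from about 400 to 900 mm from the base axis. Payload 5.5 kg.
Tool frame: the origin (TCP) lies at the very end of the fingers, on their centre line; the grasp point (between the pads) lies 19 mm behind it; z points along the fingers, y is the direction in which the jaws open and shut (so a half turn about z gives the same grasp; the last joint's range is limited). The gripper opens to 92 mm and grips with 3 to 60 N. Pads are 19 mm wide; open, the fingers measure 130 mm over their backs; the gripper's body (75 mm by 190 mm) begins 47 mm behind the grasp point.
Start: joints at [1.452, 0.501, -0.427, 1.55, 0.221, 1.138, -0.21], TCP at [242.217, -603.184, 226.729] pointing down, gripper open.
Joint ranges: [-2.88, 2.88], [-0.31, 2.03], [-1.54, 1.56], [0.2, 2.42], [-1.41, 4.55], [0.19, 2.02], [-2.57, 2.57]. Speed limits (rad/s): [2.57, 2.57, 3.14, 3.14, 3.14, 3.14, 3.14].

INTERFACE

Orientations are given as a unit quaternion [w, x, y, z].
In Python, from plant import * gives the robot as it stands.
- The arm moves only by the tool drive_tool, never from a script. Its argument "deltas" is a list of rows, each a list of 7 numbers: the finger opening in mm, from 0 to 91.8, then the shift along the tool's x, y, z in mm, then the turn, a rotation vector about the tool's x, y, z in rad. In form: [[claw, dx, dy, dz, ax, ay, az], ...]. A call has 1 to 20 rows; each row is the pose to reach, as a shift and turn from the pose commanded when the call began, along the tool's axes at that moment; what a row does not reach only later rows make up. A row lasts 1/8 s, in which the tool goes at most 62.5 mm and 10.7 degrees, less where a joint would pass 70% of its speed; a pose out of reach is approached as far as the arm can. A call with a gripper value outside its range is refused whole. The fingers move at their own pace and stop on an object; the grip force is fixed at half the most. Time passes only in rows, so rows that repeat a pose let the fingers close. It gives the time, the measured TCP pose, the force and the opening at its end, in the units of the state.
- sense(): the state, without advancing time (a new reading comes with each control period).
- get_image(name): name is "scene" or "top" or "wrist"; returns (picture, depth): 480x640x3 uint8, blue, green, red; 480x640 float32, mm along the optical axis (not along the pixel's ray), 0 where there is no reading.
- camera_params(name): a dict with "vfov" (degrees; the focal length in pixels is half the picture's height over the tangent of half this angle, whatever the lens; pixels are square), "cx", "cy" (the principal point, pixels), "k1" (the pictures are not rectified: a ray, as slopes to the right and down, at radius r is drawn at 1 + k1 r^2 times it, then the intrinsics apply), "world_from_camera" (4x4, takes a point from camera to world coordinates). Camera axes: x right, y down, z forward; pixel columns grow to the right and rows downward; lengths in mm; the calibration is good to about 2 mm. A picture is of the moment at which its call begins: read the wrist's pose just before it. camera_params takes no time and is no camera call; for the wrist camera it gives the pose at the moment of the call.
- job_done(): hands the job in, once; it reports no verdict.
The state is a dict: "clock": time; "qpos": joint angles; "qd": joint speeds; "tau": joint torques, N m; "eef_pos": TCP position; "tool_rot": TCP orientation; "wrist_force": force on the tool from outside, world axes, zero at the start; "ft_torque": the same for the moment, N m; "finger_gap": finger opening in mm.
Only numpy, scipy, OpenCV 4.12 (cv2) and the standard library are available. Lean on these libraries where they do the work, as an engineer would, in place of code of your own. Each camera call takes 0.05 s, during which the arm holds its last target.

TASK

On the inspection stand, turn the round stone seal where it stands in its brass seat until the white stripe on its side squarely faces the lens of the grey scanner block, and let go of it. Then take the loupe from its wooden rest by the handle and hold it level over the seal, the lens centred above the red carved face and its rim at the height marked by the red ring on the gauge post. Finish while holding it there steadily, touching neither seal nor stand; leave the red ring as it is set and the other things on the table undisturbed.

Things in the scene. Friction and masses are not known exactly. Their poses are not given: they have to be found in the camera images.
- stand: fixed inspection stand, wooden plate 145x182x10 mm. Origin: underside, below the centre of the round seat; z up. Seat: brass rim round the origin, inner diameter 40, outer 52, 5 mm high on the plate. Scanner block in the +y direction. Gauge post (8 mm thick, top 153 mm above the table) at x = +75, y = -55 mm
- scanner_lens (a point): front of the round lens of the grey scanner block on the stand, at y = +61 mm of the stand, 36 mm above the table; the lens looks along the stand's -y at the seat. The block, 46 (x) x 30 (y) mm, has its dark front at y = +64 mm and its top 64 mm above the table
- seal: loose dark green round stone seal, diameter 36, 48 mm tall, 0.13 kg, standing in the seat with its red carved face up (2 mm play). Origin: centre of its underside, 10 mm above the table in the seat; z up its axis; +x points out through the white stripe on its side. The stripe faces the scanner when the seal's +x points along the stand's +y
- seal_stripe (a point): middle of the white stripe (10 mm wide, 40 mm tall, folding 4 mm onto the top edge) on the seal's side, 18 mm from its axis, 27 mm above its underside
- focus_mark (a point): centre of the red ring (20 mm diameter, 8 mm tall) that slides stiffly on the stand's gauge post and marks the height for the middle of the lens rim, 95 to 130 mm above the table; must not be shifted
- loupe: loupe, 0.10 kg: lens in a brass rim of 62 mm diameter, 8 mm thick, with a dark wooden handle 100 mm long, 14 wide (y), 18 tall (z). Origin: lens centre; z is the lens axis, up when level; the handle runs along -x from x = -36 to -136 mm, centred on the lens plane. Grip it at its middle, x = -86 mm, near the centre of mass
- rest: fixed wooden rest 110x60x8 mm with two notched saddles (10 mm thick, tops 35, notch floors 26 mm above the table, notches 20 mm wide) at x = -38 and +38 mm. Origin: underside centre. The loupe lies level in the notches, lens centre at x = +86 mm, 35 mm above the table: its handle's middle is over the origin, with 66 mm free between the saddles
- seal_b: small green oval stone seal lying on its side, 16x49x16 mm; bystander, leave alone
- eraser: white eraser in a green sleeve, 19x43x12 mm; bystander, leave alone
- ink_bowl: dark brown ink bowl, 100x114x48 mm; bystander, leave alone
- tea_cup: green and white tea cup with handle, 86x120x88 mm; bystander, leave alone
- ink_bottle_a: dark ink bottle with red cap, 48 mm wide, 128 mm tall; bystander, leave alone
- glue_stick: standing glue stick with blue cap, 25 mm wide, 88 mm tall; bystander, leave alone
- ink_stone: flat black ink stone, 68x118x15 mm; bystander, leave alone
- seal_paste_tin: round red tin, 69x64x22 mm; bystander, leave alone
- water_dropper: white porcelain water dropper, 55x69x34 mm; bystander, leave alone
There are look-alikes about, which are no part of the job. Leave any blue or purple look-alike of the seal alone.

How it is judged:
By the outcome, as a careful person would: the job done as asked, in the order asked, and still so for the second after the job is handed in, while the arm keeps its last pose, push and grip.
It also fails if it takes over 58 s, if anything falls off the work surface, if the arm or the gripper's body presses on something with over 40 N, if the wrist force passes 120 N, or if a joint passes its speed limit or range.

## Working session

There is one attempt and no reset: what is moved stays moved. The work goes in short steps, Python scripts to look and compute and a tool call to move; the robot and the scene stay as the last step left them, time stands still between calls to the robot, and variables do not carry over. Pictures are saved under pics/ and viewed, and the job is handed in when it is done.

Besides the shell and the picture viewer there is one more tool, called in YAML: its name, and indented under it one key for each argument. drive_tool: Moves the arm, as the interface text tells. Its arguments: {"type":"object","properties":{"deltas":{"type":"array","items":{"type":"array","items":{"type":"number"}}}},"required":["deltas"]}

```bash
ls; mkdir -p pics; cat > h.py <<'E'
from plant import *
import numpy as np, cv2
from scipy.spatial.transform import Rotation as R
def grab(n):
    s=sense(); P=camera_params(n); im,d=get_image(n); im=np.array(im); d=np.array(d)
    np.savez(f'{n}.npz',im=im,d=d,T=np.array(P['world_from_camera']),c=np.array([P['vfov'],P['cx'],P['cy'],P['k1']])); return im,d,P
class Cam:
    def __init__(s,n):
        z=np.load(f'{n}.npz'); s.im=z['im'];s.d=z['d'];s.T=z['T'];v,s.cx,s.cy,s.k1=z['c'];s.f=240/np.tan(np.radians(v/2))
        s.K=np.array([[s.f,0,s.cx],[0,s.f,s.cy],[0,0,1]]); s.D=np.array([s.k1,0,0,0.])
    def rays(s,uv):
        uv=np.array(uv,float).reshape(-1,1,2)
        p=cv2.undistortPointsIter(uv,s.K,s.D,None,None,(3,100,1e-10)).reshape(-1,2)
        return np.c_[p,np.ones(len(p))]
    def plane(s,uv,z):
        r=s.rays(uv)@s.T[:3,:3].T; o=s.T[:3,3]; return o+r*((z-o[2])/r[:,2])[:,None]
    def depthpt(s,uv):
        uv=np.array(uv).reshape(-1,2); r=s.rays(uv); dd=s.d[uv[:,1].astype(int),uv[:,0].astype(int)]
        return (r*dd[:,None])@s.T[:3,:3].T+s.T[:3,3]
    def cloud(s):
        v,u=np.mgrid[0:480,0:640]; uv=np.c_[u.ravel(),v.ravel()]
        return s.depthpt(uv).reshape(480,640,3)
    def proj(s,X):
        X=np.atleast_2d(X); c=(X-s.T[:3,3])@s.T[:3,:3]
        return cv2.projectPoints(c.reshape(-1,1,3),np.zeros(3),np.zeros(3),s.K,s.D)[0].reshape(-1,2)
E
python3 - <<'E'
from h import *
for n in ['scene','top','wrist']:
    im,d,P=grab(n); cv2.imwrite(f'pics/{n}0.png',im); print(n,P)
print(sense())
E
```

```text
pics
scene {'vfov': 49.01713888835319, 'cx': 314.9212511059779, 'cy': 233.17189943136214, 'k1': 0.012778587221044075, 'world_from_camera': array([[-5.69597435e-01, -5.06907502e-01,  6.46995785e-01,
        -1.51883714e+02],
       [-8.21888538e-01,  3.58567790e-01, -4.42637969e-01,
         5.59735700e+02],
       [-7.61534161e-03, -7.83883872e-01, -6.20860759e-01,
         8.01459077e+02],
       [ 0.00000000e+00,  0.00000000e+00,  0.00000000e+00,
         1.00000000e+00]])}
top {'vfov': 45.038963240337104, 'cx': 315.5763417899629, 'cy': 238.0184784969799, 'k1': 0.06619090354971705, 'world_from_camera': array([[ 1.06742434e-02, -9.85733790e-01,  1.67973083e-01,
         3.46798141e+02],
       [-9.99672473e-01, -1.44271426e-02, -2.11377594e-02,
         7.52061665e+01],
       [ 2.32595753e-02, -1.67692437e-01, -9.85564934e-01,
         1.52030472e+03],
       [ 0.00000000e+00,  0.00000000e+00,  0.00000000e+00,
         1.00000000e+00]])}
wrist {'vfov': 70.25621797936734, 'cx': 316.6756678704294, 'cy': 244.2265757846631, 'k1': 0.007112197592071525, 'world_from_camera': array([[ 3.73
[... 352 characters left out ...]
 array([ 1.45220855,  0.50163965, -0.42683377,  1.55120398,  0.22079988,
        1.13833033, -0.21030677]), 'qd': array([ 1.37164907e-03, -2.54015845e-03, -3.62015736e-04, -2.74198895e-03,
        7.28224662e-05,  6.57211198e-04, -1.90991149e-04]), 'tau': array([-6.66527761e-03, -5.67108893e+01, -5.82558364e+00, -2.79453492e+01,
       -6.87952247e-02,  2.65813794e-02,  1.18829739e-04]), 'eef_pos': array([ 241.94339247, -602.70056419,  225.91503353]), 'tool_rot': array([-7.56669594e-04,  9.81831284e-01,  1.89754427e-01, -1.19036104e-04]), 'wrist_force': array([-0.49118077,  0.0449886 , -0.46858253]), 'ft_torque': array([ 0.00657358, -0.02795288, -0.07445454]), 'finger_gap': 91.9051140617168}
```

View pics/scene0.png

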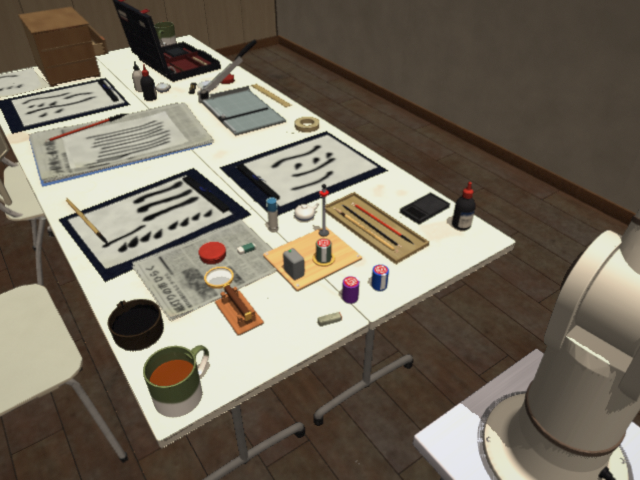

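View pics/top0.png

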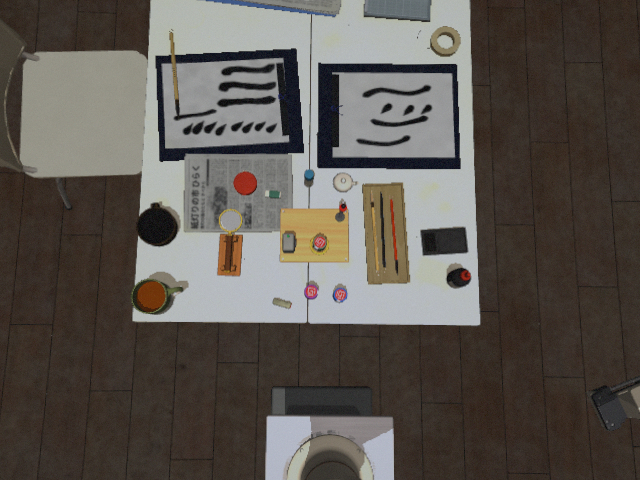

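View pics/wrist0.png

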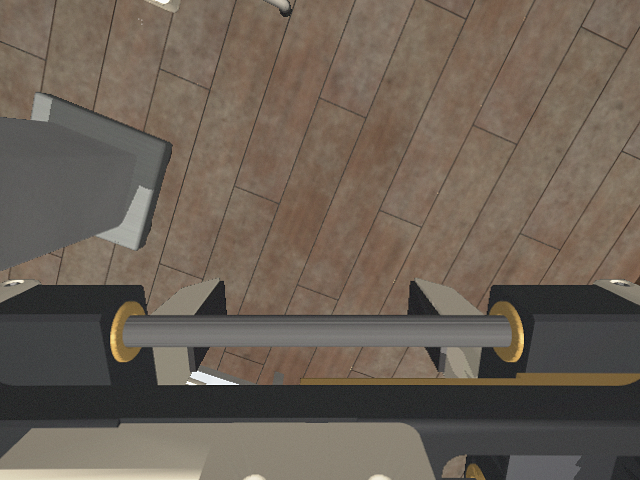

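Scene: the seal in the brass seat is at (323,248), with purple (350,288) and blue (380,277) look-alikes standing off the stand. The one in the seat has a green body and fits the description. I'll enlarge it to confirm.

```bash
python3 - <<'E'
from h import *
c=Cam('scene'); cv2.imwrite('pics/sc_crop.png',cv2.resize(c.im[180:330,210:410],(800,600),interpolation=cv2.INTER_CUBIC))
t=Cam('top'); cv2.imwrite('pics/top_crop.png',cv2.resize(t.im[165:315,200:400],(800,600),interpolation=cv2.INTER_CUBIC))
E
```

```text
(no output)
```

View pics/sc_crop.png

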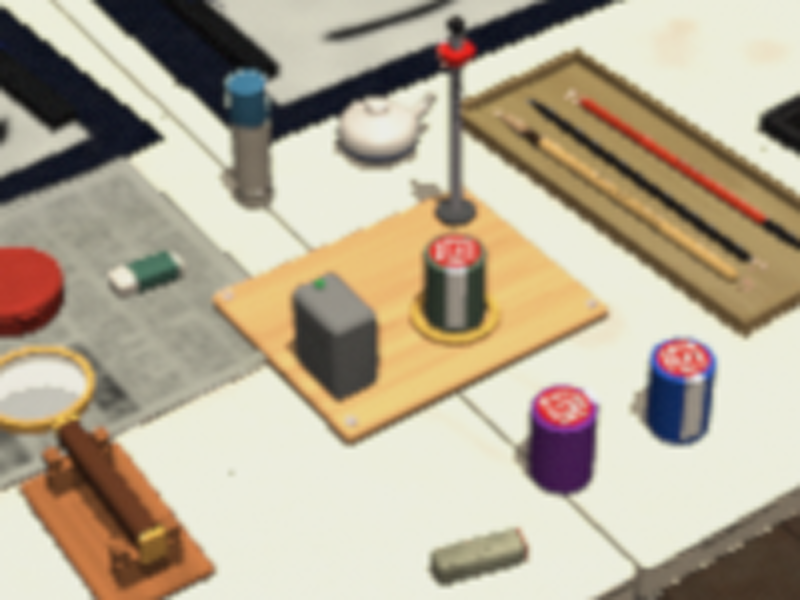

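View pics/top_crop.png

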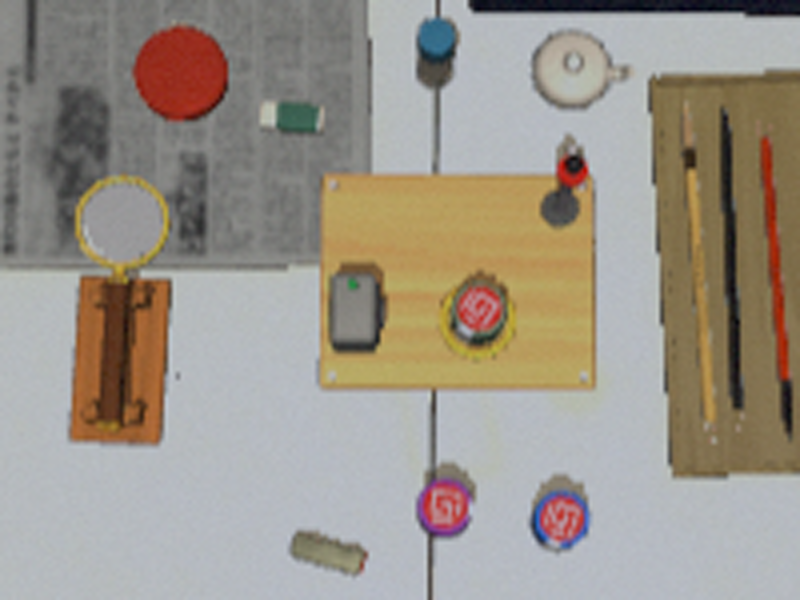

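Confirmed: the green seal stands in the brass seat with its stripe towards the scene camera. The scanner is to its left in the top view. The loupe lies in the rest with its lens at top px (231,220).

```bash
python3 - <<'E'
from h import *
t=Cam('top'); s=Cam('scene')
f=lambda a:[[200+u/4-.375,165+v/4-.375] for u,v in a]
g=lambda a:[[210+u/4-.375,180+v/4-.375] for u,v in a]
C=t.plane(f([(321,175),(594,175),(596,388),(318,388)]),10); print('stand top',C.round(1)); 
C2=s.plane(g([(215,299),(578,193),(607,312),(350,441)]),10); print('stand scene',C2.round(1))
print('rim t',t.plane(f([(478,318)]),15).round(1),'rim s',s.plane(g([(456,314)]),15).round(1))
print('seal top', t.plane(f([(480,310)]),58).round(1), s.plane(g([(456,252)]),58).round(1))
print('lens t',t.plane(f([(123,221)]),39).round(1), s.plane(g([(43,387)]),39).round(1))
print('handle end t',t.plane(f([(113,425)]),44).round(1),'hstart',t.plane(f([(119,285)]),44).round(1))
print('rest t',t.plane(f([(80,278),(170,280),(162,443),(69,441)]),8).round(1))
for c,n in ((t,'t'),(s,'s')):
    P=c.cloud(); ok=c.d>0
    reg=ok&(P[...,0]>450)&(P[...,0]<800)&(P[...,1]>-150)&(P[...,1]<400)&(P[...,2]>-20)&(P[...,2]<200)
    hsv=cv2.cvtColor(c.im,cv2.COLOR_BGR2HSV)
    def st(m,l):
        Q=P[m]; print(n,l,len(Q),Q.mean(0).round(1) if len(Q) else '',np.median(Q,0).round(1) if len(Q) else '', Q.min(0).round(), Q.max(0).round())
    red=((hsv[...,0]<8)|(hsv[...,0]>172))&(hsv[...,1]>120)&reg
    k,lab,stt,ce=cv2.connectedComponentsWithStats(red.astype(np.uint8))
    for i in range(1,k):
        if stt[i,4]>5: st(lab==i,('red',ce[i].round(1)))
E
```

```text
stand top [[683.  138.9  10. ]
 [685.9 -43.4  10. ]
 [542.5 -44.9  10. ]
 [540.  137.8  10. ]]
stand scene [[676.8 137.4  10. ]
 [634.6 -94.9  10. ]
 [537.6 -39.9  10. ]
 [534.8 137.4  10. ]]
rim t [[587.2  33.4  15. ]] rim s [[581.3  34.9  15. ]]
seal top [[585.5  33.4  58. ]] [[583.9  33.2  58. ]]
lens t [[643.8 265.3  39. ]] [[637.2 263.5  39. ]]
handle end t [[510.2 266.3  44. ]] hstart [[600.8 265.7  44. ]]
rest t [[611.3 296.1   8. ]
 [610.8 237.    8. ]
 [502.7 238.7   8. ]
 [503.3 299.    8. ]]
t ('red', array([244.9, 183. ])) 425 [747.  232.2  24.6] [746.6 232.2  24.9] [716. 203.   7.] [779. 264.  34.]
t ('red', array([342.2, 208. ])) 35 [658.5 -18.9 135.1] [657.6 -18.1 132.6] [652. -29. 126.] [670. -11. 156.]
t ('red', array([321.9, 238. ])) 10 [596.3  27.6  57.9] [596.9  27.3  57.3] [591.  22.  53.] [600.  35.  65.]
t ('red', array([318.9, 243.1])) 45 [582.9  35.2  58.6] [583.   34.9  58.8] [572.  22.  53.] [597.  48.  64.]
t ('red', array([312.7, 290.5])) 33 [462.4  49.6  48.8] [461.4  48.7  48.3] [451.  41.  43.] [474.  59.  55.]
t ('red', array([306.6, 290.8])) 11 [461.
[... 245 characters left out ...]
  49.5] [451. -12.  47.] [459.  -7.  53.]
t ('red', array([343.6, 294. ])) 9 [454.5 -28.9  48.7] [454.5 -30.1  47.8] [452. -33.  43.] [457. -25.  53.]
s ('red', array([323.2, 193.2])) 40 [657.3 -17.5 129.9] [656.5 -16.9 130.3] [650. -29. 124.] [666. -11. 135.]
s ('red', array([323.4, 242.3])) 50 [585.5  32.7  57.6] [585.3  32.3  57.6] [572.  18.  55.] [598.  46.  62.]
s ('red', array([212. , 252.3])) 481 [739.2 235.8  21.4] [737.1 235.9  23. ] [713. 202.   5.] [777. 265.  28.]
s ('red', array([380. , 267.1])) 8 [458.2 -24.8  47.3] [457.5 -25.6  47.4] [453. -29.  46.] [465. -20.  49.]
s ('red', array([348.7, 280.2])) 40 [464.5  54.5  47.5] [464.6  54.4  47.6] [452.  40.  44.] [474.  66.  50.]
```

Stand is nearly world-aligned, with the seat at about (586,34) and the stripe at about 144°. Next I move over the seal for a wrist view.

drive_tool:
  deltas:
    - [70,140,-115,0,0,0,-0.2]
    - [70,280,-231,0,0,0,-0.5]
    - [70,420,-347,0,0,0,-0.9]
    - [70,556,-463,10,0,0,-1.3]
    - [70,556,-463,10,0,0,-1.7]
    - [70,556,-463,10,0,0,-2.1]
    - [70,556,-463,10,0,0,-2.4]
    - [70,556,-463,10,0,0,-2.67]
    - [70,556,-463,10,0,0,-2.67]
    - [70,556,-463,10,0,0,-2.67]
    - [70,556,-463,10,0,0,-2.67]
    - [70,556,-463,10,0,0,-2.67]
    - [70,556,-463,10,0,0,-2.67]
    - [70,556,-463,10,0,0,-2.67]
    - [70,556,-463,10,0,0,-2.67]
    - [70,556,-463,10,0,0,-2.67]
    - [70,556,-463,10,0,0,-2.67]
    - [70,556,-463,10,0,0,-2.67]

```text
clock: 2.4
eef_pos: [585.7, 33.5, 216.8]
tool_rot: [0.0, 0.045, 0.999, -0.0]
wrist_force: [0.2, 0.7, 0.7]
finger_gap: 70.0
```

```bash
python3 - <<'E'
from h import *
s=sense(); print(s['clock'],s['eef_pos'],s['tool_rot'],s['qpos'].round(2),s['qd'].round(3),s['wrist_force'].round(1))
im,d,P=grab('wrist'); cv2.imwrite('pics/w1.png',im)
E
```

```text
2.4 [585.65927336  33.54471369 216.78575398] [ 7.98721633e-05  4.52012890e-02  9.98977887e-01 -1.35838525e-04] [ 0.7   0.63 -1.14  1.71  0.61  1.21  0.88] [-0.     0.001 -0.002 -0.001  0.001  0.001  0.002] [0.2 0.7 0.7]
```

View pics/w1.png

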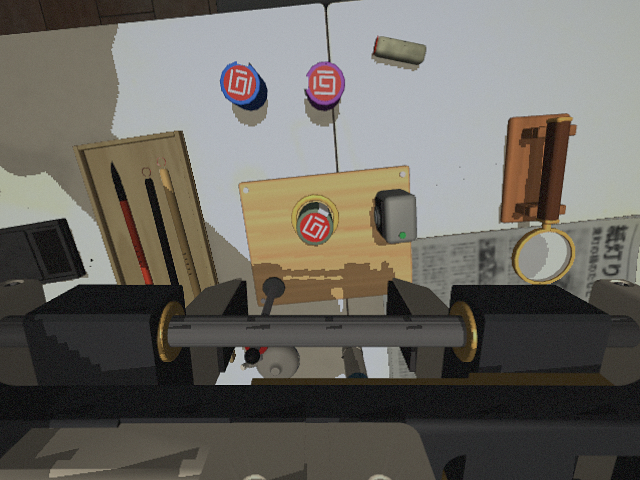

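```bash
python3 - <<'E'
from h import *
w=Cam('wrist')
cv2.imwrite('pics/w1a.png',cv2.resize(w.im[180:265,270:370],(800,680)[:2] if 0 else (700,595),interpolation=cv2.INTER_CUBIC))
cv2.imwrite('pics/w1b.png',cv2.resize(w.im[150:310,220:430],(787,600),interpolation=cv2.INTER_CUBIC))
cv2.imwrite('pics/w1c.png',cv2.resize(w.im[100:290,490:590],(316,600),interpolation=cv2.INTER_CUBIC))
E
```

```text
(no output)
```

View pics/w1a.png

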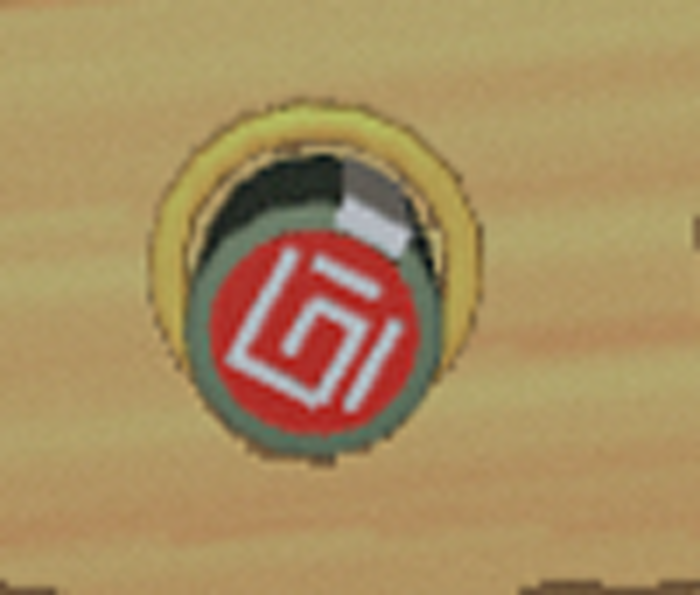

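View pics/w1b.png

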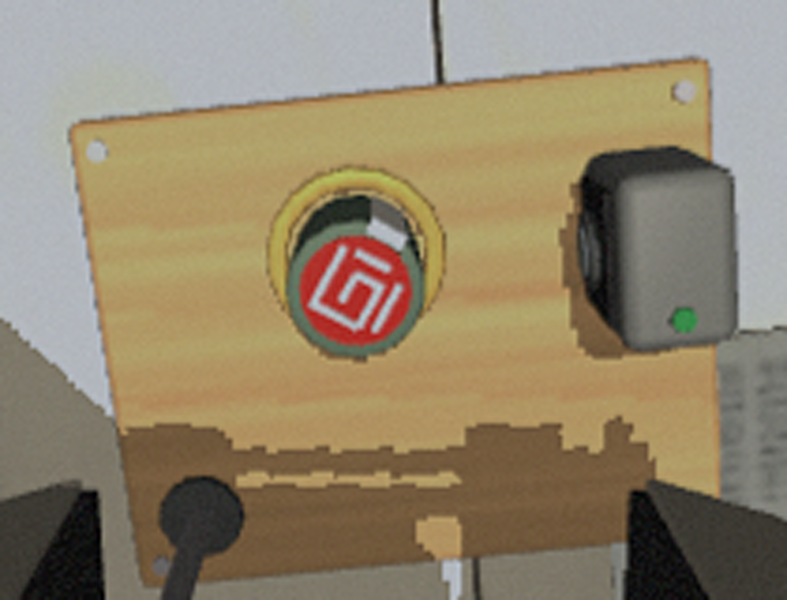

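View pics/w1c.png

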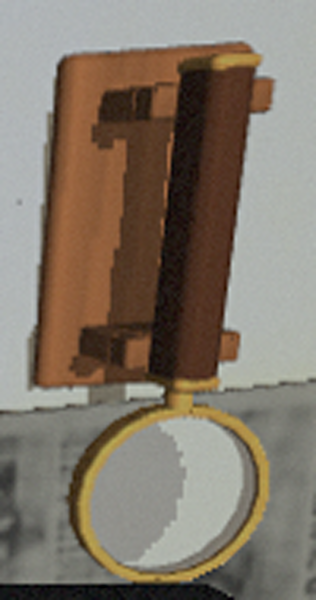

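```bash
python3 - <<'E'
from h import *
w=Cam('wrist'); A=lambda a:[[270+(u+.5)/7-.5,180+(v+.5)/7-.5] for u,v in a]; B=lambda a:[[220+(u+.5)/3.75-.5,150+(v+.5)/3.75-.5] for u,v in a]
ang=lambda v:np.degrees(np.arctan2(v[1],v[0]))
# seal top disc: red contour
hsv=cv2.cvtColor(w.im,cv2.COLOR_BGR2HSV); m=(((hsv[...,0]<8)|(hsv[...,0]>172))&(hsv[...,1]>120)).astype(np.uint8)*255
mm=np.zeros_like(m); mm[200:250,290:340]=m[200:250,290:340]; mm=cv2.morphologyEx(mm,cv2.MORPH_CLOSE,np.ones((7,7)))
c=max(cv2.findContours(mm,0,1)[0],key=cv2.contourArea).reshape(-1,2)
p=w.plane(c,58)[:,:2]; ctr,r=cv2.minEnclosingCircle(p.astype(np.float32)); print('disc',ctr,r, p.mean(0))
e=cv2.fitEllipse(c); ec=w.plane([e[0]],58)[0]; print('ellipse ctr',ec)
f=w.plane(A([(343,195),(412,228),(333,228),(402,255)]),58); print(f.round(1)); mid=f.mean(0); print('stripe ang',ang((mid-ec)[:2]), [np.linalg.norm((x-ec)[:2]).round(1) for x in f],[round(ang((x-ec)[:2]),1) for x in f])
print('tangent',ang((f[1]-f[0])[:2]),ang((f[3]-f[2])[:2]))
g=w.plane(A([(290,250),(230,360),(320,405),(350,408),(397,322)]),58)
print('glyph',ang((g[1]-g[0])[:2]),ang((g[2]-g[1])[:2]),ang((g[4]-g[3])[:2]))
s=w.plane(B([(72,127),(708,60),(145,586),(718,480)]),10); print('stand',s.round(1)); print(ang((s[1]-s[0])[:2]),ang((s[2]-s[0])[:2])+180, ang((s[3]-s[1])[:2])+180)
h=w.plane(B([(97,151),(684,91),(161,566)]),10);print('holes',h.round(1),ang((h[1]-h[0])[:2]),ang((h[2]-h[0])[:2]))
# brass rim outer pts
rp=w.plane(A([(150,260),(315,100),(482,260),(196,156),(435,156)]),15); c2,r2=cv2.minEnclosingCircle(rp[:,:2].astype(np.float32)); print('rim',c2,r2)
D=lambda a:[[490+(u+.5)/3.16-.5,100+(v+.5)/3.16-.5] for u,v in a]
# lens rim outer: top z=39
L=w.plane(D([(70,510),(185,407),(268,465),(155,583)]),37); print('lens',L.round(1))
H=w.plane(D([(180,66),(250,66),(150,380),(218,382)]),44); print('handle',H.round(1))
Rr=w.plane(D([(62,60),(38,385)]),8); print('rest',Rr.round(1))
E
```

```text
disc (585.0540771484375, 31.783599853515625) 14.2207670211792 [584.99670579  31.81892494]
ellipse ctr [584.93440121  31.75041671  58.        ]
[[566.6  37.4  58. ]
 [571.9  46.2  58. ]
 [570.9  35.6  58. ]
 [575.4  44.5  58. ]]
stripe ang 146.2337655505054 [np.float64(19.2), np.float64(19.5), np.float64(14.5), np.float64(16.0)] [np.float64(163.0), np.float64(132.2), np.float64(164.5), np.float64(126.7)]
tangent 59.152818775611344 63.277076212864536
glyph -33.62088736885008 57.55939666224282 147.06263693081598
stand [[541.6 -44.6  10. ]
 [539.2 133.9  10. ]
 [683.4 -43.2  10. ]
 [664.1 134.7  10. ]]
90.76415465104586 180.56736471296648 180.3593297937617
holes [[548.9 -38.6  10. ]
 [547.1 127.1  10. ]
 [677.1 -37.4  10. ]] 90.62317637256642 0.5430837371289686
rim (583.232177734375, 31.979827880859375) 25.341066360473633
lens [[643.9 231.8  37. ]
 [612.2 266.1  37. ]
 [634.1 294.4  37. ]
 [672.3 261.6  37. ]]
handle [[508.3 250.7  44. ]
 [510.2 270.7  44. ]
 [600.5 249.9  44. ]
 [603.1 270.8  44. ]]
rest [[502.3 236.2   8. ]
 [608.2 234.5   8. ]]
```

Stripe measures about 146.7° and should be 90.6°, so I turn it by −56°. Descending now, with jaws at about 85°.

drive_tool:
  deltas:
    - [56,0.6,-1.1,50,0,0,0]
    - [56,0.6,-1.1,100,0,0,0]
    - [56,0.6,-1.1,140,0,0,0]
    - [56,0.6,-1.1,170,0,0,0]
    - [56,0.6,-1.1,185,0,0,0]
    - [56,0.6,-1.1,192,0,0,0]
    - [56,0.6,-1.1,192,0,0,0]
    - [56,0.6,-1.1,192,0,0,0]

```text
clock: 3.45
eef_pos: [585.9, 32.7, 25.9]
tool_rot: [0.001, 0.045, 0.999, 0.0]
wrist_force: [0.1, -0.1, 0.3]
finger_gap: 56.3
```

drive_tool:
  deltas:
    - [46,0,0,0,0,0,0]
    - [40,0,0,0,0,0,0]
    - [34,0,0,0,0,0,0]
    - [30,0,0,0,0,0,0]
    - [30,0,0,0,0,0,0]
    - [30,0,0,0,0,0,0]

```text
clock: 4.2
eef_pos: [585.1, 32.3, 25.0]
tool_rot: [0.0, 0.045, 0.999, -0.0]
wrist_force: [-0.6, -2.0, 4.9]
finger_gap: 35.3
```

drive_tool:
  deltas:
    - [30,0,0,0,0,0,0.06]
    - [30,0,0,0,0,0,0.15]
    - [30,0,0,0,0,0,0.27]
    - [30,0,0,0,0,0,0.4]
    - [30,0,0,0,0,0,0.53]
    - [30,0,0,0,0,0,0.66]
    - [30,0,0,0,0,0,0.79]
    - [30,0,0,0,0,0,0.89]
    - [30,0,0,0,0,0,0.95]
    - [30,0,0,0,0,0,0.977]
    - [30,0,0,0,0,0,0.977]
    - [30,0,0,0,0,0,0.977]

```text
clock: 5.7
eef_pos: [585.3, 32.9, 24.9]
tool_rot: [0.0, 0.508, 0.861, 0.0]
wrist_force: [0.7, -1.0, 4.7]
finger_gap: 35.7
```

```bash
python3 - <<'E'
from h import *
s=sense(); print(s['clock'],s['eef_pos'],s['tool_rot'],s['qpos'].round(2),s['wrist_force'].round(1),s['ft_torque'].round(2))
im,d,P=grab('scene'); cv2.imwrite('pics/s2.png',cv2.resize(im[150:330,210:450],(800,600),interpolation=cv2.INTER_CUBIC))
E
```

```text
5.7 [585.32203374  32.85977456  24.94814269] [2.09007499e-04 5.08125953e-01 8.61282673e-01 3.60098948e-04] [ 0.44  0.75 -0.73  1.83  0.67  0.82 -0.13] [ 0.7 -1.   4.7] [-0.13 -0.15  0.03]
```

View pics/s2.png

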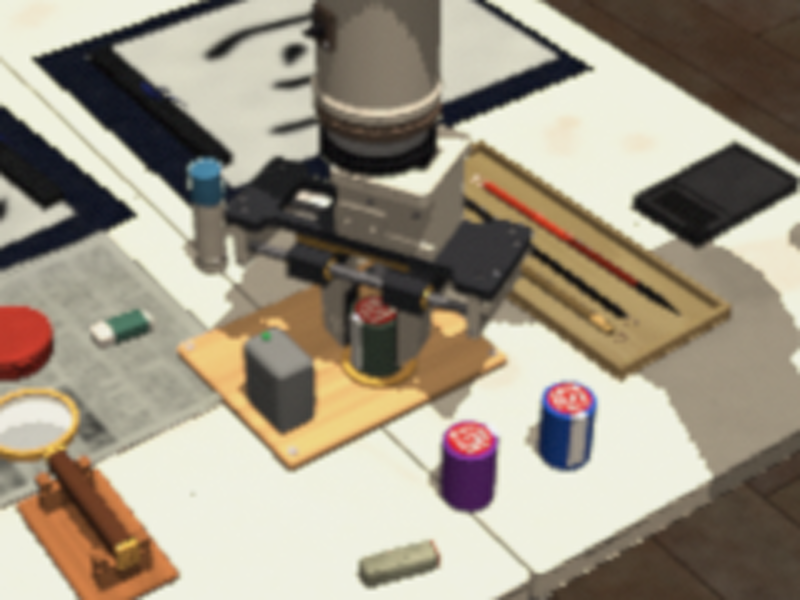

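The stripe now faces left, towards the scanner. I release, rise and check from the wrist.

drive_tool:
  deltas:
    - [45,0,0,0,0,0,0]
    - [56,0,0,0,0,0,0]
    - [56,0,0,0,0,0,0]
    - [56,0,0,-20,0,0,0]
    - [56,0,0,-60,0,0,0]
    - [56,0,0,-110,0,0,0]
    - [56,0,0,-160,0,0,0]
    - [56,0,0,-185,0,0,0]
    - [56,0,0,-185,0,0,0]
    - [56,0,0,-185,0,0,0]

```text
clock: 7.0
eef_pos: [584.4, 32.3, 209.4]
tool_rot: [-0.0, 0.508, 0.861, -0.0]
wrist_force: [-0.3, -0.6, -1.7]
finger_gap: 55.7
```

```bash
python3 - <<'E'
from h import *
s=sense(); print(s['clock'],s['eef_pos'],s['tool_rot'],s['qd'].round(3))
im,d,P=grab('wrist'); cv2.imwrite('pics/w3.png',im); w=Cam('wrist')
u,v=w.proj([585,32,58])[0]; print(u,v); u0,v0=int(u)-50,int(v)-42; print(u0,v0)
cv2.imwrite('pics/w3a.png',cv2.resize(w.im[v0:v0+85,u0:u0+100],(700,595),interpolation=cv2.INTER_CUBIC))
E
```

```text
7.0 [584.37731881  32.28358323 209.44169303] [-1.28213238e-04  5.08448840e-01  8.61092088e-01 -4.19199989e-04] [-0.004  0.022  0.011  0.012  0.002 -0.    -0.001]
316.48665023758343 230.48942665468687
266 188
```

View pics/w3.png

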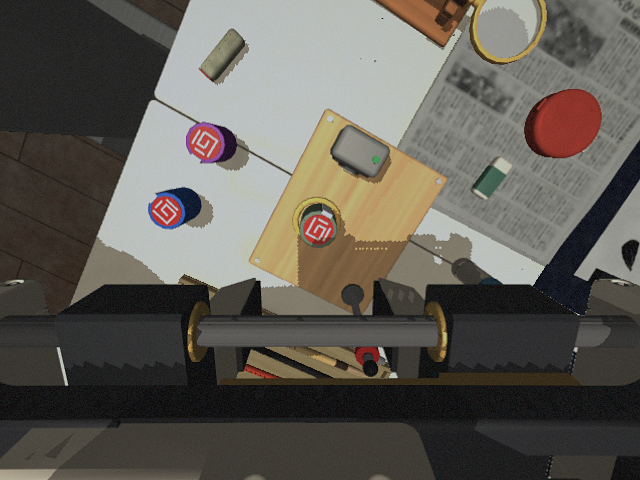

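View pics/w3a.png

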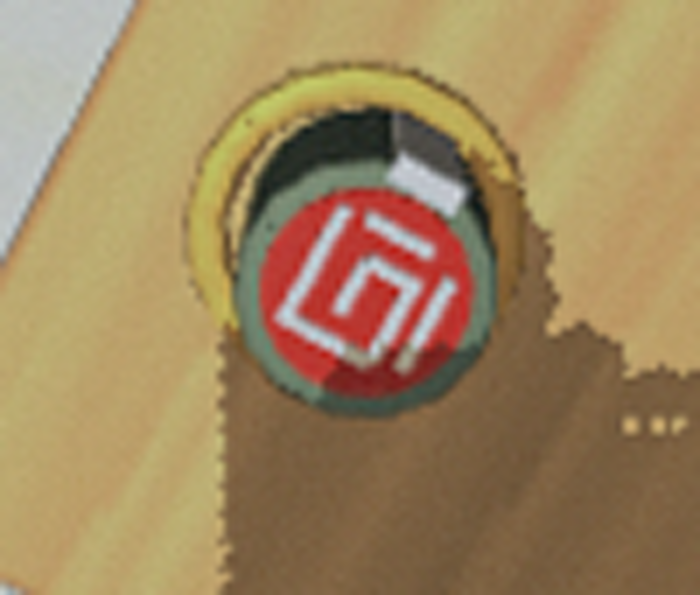

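```bash
cat > ang.py <<'E'
from h import *
def rect(c,x0,y0,half,z,s=0.25):
    n=int(2*half/s); a=(np.arange(n)+.5)*s-half
    X,Y=np.meshgrid(x0+a,y0+a); uv=c.proj(np.c_[X.ravel(),Y.ravel(),np.full(X.size,z)]).astype(np.float32).reshape(n,n,2)
    return cv2.remap(c.im,uv[...,0],uv[...,1],cv2.INTER_CUBIC),X,Y
def glyph(c,x0,y0,rad=11.5):
    im,X,Y=rect(c,x0,y0,20,58); g=cv2.GaussianBlur(im[...,1].astype(np.float32),(0,0),2) # green: red disc dark, glyph light
    gx=cv2.Sobel(g,cv2.CV_32F,1,0);gy=cv2.Sobel(g,cv2.CV_32F,0,1)
    m=np.hypot(X-x0,Y-y0)<rad; th=np.arctan2(gy,gx)[m]; wt=(gx**2+gy**2)[m]
    a=np.angle((wt*np.exp(4j*th)).sum())/4; return np.degrees(a)%90, im
E
python3 - <<'E'
from ang import *
w=Cam('wrist'); ang=lambda v:np.degrees(np.arctan2(v[1],v[0]))
hsv=cv2.cvtColor(w.im,cv2.COLOR_BGR2HSV); m=(((hsv[...,0]<8)|(hsv[...,0]>172))&(hsv[...,1]>120)).astype(np.uint8)*255
mm=np.zeros_like(m); mm[205:250,295:340]=m[205:250,295:340]; mm=cv2.morphologyEx(mm,cv2.MORPH_CLOSE,np.ones((7,7)))
c=max(cv2.findContours(mm,0,1)[0],key=cv2.contourArea).reshape(-1,2)
p=w.plane(c,58)[:,:2]; ctr,r=cv2.minEnclosingCircle(p.astype(np.float32)); print('disc',ctr,r)
for rad in (9,10.5,11.5): print('glyph',glyph(w,*ctr,rad)[0])
A=lambda a:[[266+(u+.5)/7-.5,188+(v+.5)/7-.5] for u,v in a]
g=w.plane(A([(347,208),(280,320),(378,362),(450,282),(405,370),(368,217),(432,253)]),58)
for i,j in ((0,1),(1,2),(4,3),(5,6)): print(ang((g[j]-g[i])[:2]))
f=w.plane(A([(395,150),(470,187),(385,183),(458,218)]),58); 
print('fold',[round(ang(x[:2]-ctr),1) for x in f], ang(f.mean(0)[:2]-ctr), ang((f[1]-f[0])[:2])+90,ang((f[3]-f[2])[:2])+90)
im,X,Y=rect(w,585,50,100,10,.5); cv2.imwrite('pics/r3.png',im)
im,X,Y=rect(w,ctr[0],ctr[1],25,58,.1); cv2.imwrite('pics/r3b.png',im)
h=w.plane([(259,262),(330,119),(440,180)],10); print(h.round(1),ang((h[1]-h[0])[:2]),ang((h[2]-h[1])[:2]))
E
```

```text
disc (585.60302734375, 33.450321197509766) 14.150042533874512
glyph 89.84896
glyph 89.86425
glyph 89.828766
-91.63606616468147
5.061754284688237
92.85879672078917
-0.8153247520957386
fold [np.float64(107.7), np.float64(75.2), np.float64(109.3), np.float64(68.8)] 90.10587731588522 92.5159958295841 93.06517994747779
[[552.2 -39.6  10. ]
 [547.6 127.2  10. ]
 [675.9 130.4  10. ]] 91.58245704475463 1.4505815861925637
```

View pics/r3.png

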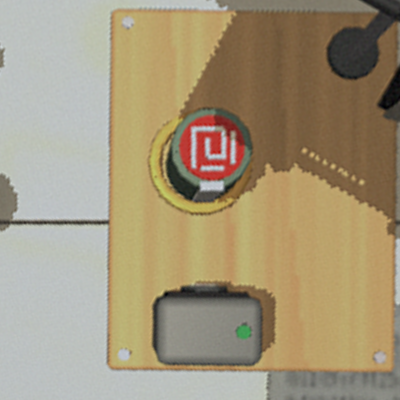

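View pics/r3b.png

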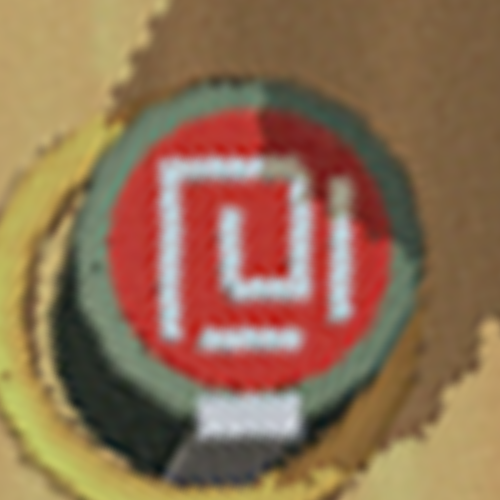

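Seal angle is 89.9° against a stand direction of about 90.6°, so it is square within 1°, released and upright in its seat. Next is the ring height, measured in the unobstructed first scene image relative to the post's known top and foot.

```bash
python3 - <<'E'
from h import *
s=Cam('scene'); s.im=cv2.imread('pics/scene0.png'); t=Cam('top')
px,py=661,-21.5
for c,n in((s,'s'),(t,'t')):
    for z in (10,95,120,124,128,132,153): print(n,z,c.proj([px,py,z]).round(2))
    hsv=cv2.cvtColor(c.im,cv2.COLOR_BGR2HSV).astype(int)
a,b=(s.proj([px,py,128])[0]),None
c=s.im[175:250,300:350]; cv2.imwrite('pics/ring.png',cv2.resize(c,(400,600),interpolation=cv2.INTER_NEAREST))
c=t.im[190:230,320:360]; cv2.imwrite('pics/ringt.png',cv2.resize(c,(600,600),interpolation=cv2.INTER_NEAREST))
E
```

```text
s 10 [[323.48 233.15]]
s 95 [[323.57 204.44]]
s 120 [[323.6  195.52]]
s 124 [[323.6  194.07]]
s 128 [[323.61 192.61]]
s 132 [[323.61 191.15]]
s 153 [[323.64 183.38]]
t 10 [[339.92 217.36]]
t 95 [[342.11 210.52]]
t 120 [[342.8  208.36]]
t 124 [[342.91 208.  ]]
t 128 [[343.02 207.65]]
t 132 [[343.14 207.29]]
t 153 [[343.75 205.38]]
```

View pics/ring.png

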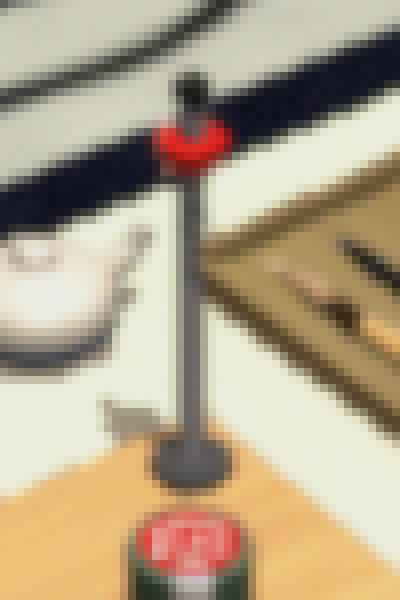

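View pics/ringt.png

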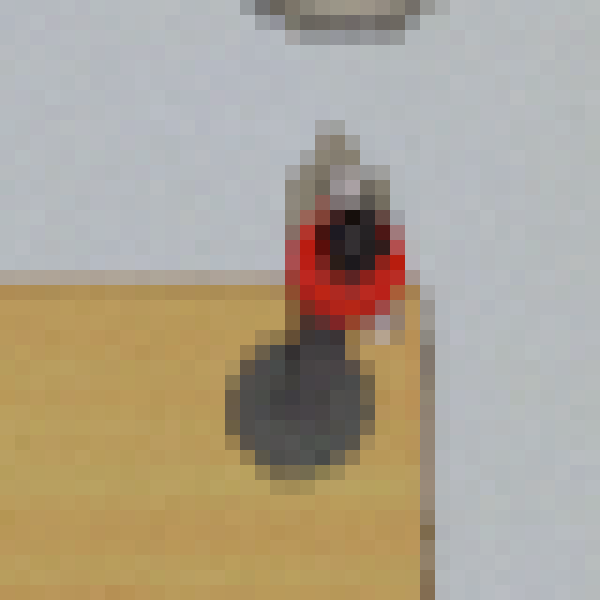

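```bash
python3 - <<'E'
from h import *
s=Cam('scene'); s.im=cv2.imread('pics/scene0.png').astype(np.float32); t=Cam('top'); t.im=t.im.astype(np.float32)
th=np.linspace(0,2*np.pi,60)
for c,n,(u0,u1,v0,v1) in((s,'s',(312,336,182,202)),(t,'t',(332,352,196,216))):
    red=np.clip(c.im[...,2]-np.maximum(c.im[...,1],c.im[...,0])-40,0,130)/130
    red=red[v0:v1,u0:u1]; best=[]
    for z in np.arange(118,136,.5):
      for du in np.arange(-1.5,1.6,.25):
       for dv in ((-.5,0,.5)):
        S=8; M=np.zeros(((v1-v0)*S,(u1-u0)*S),np.uint8)
        def poly(r,z0,z1,col):
            P=np.r_[np.c_[661+r*np.cos(th),-21.5+r*np.sin(th),np.full(60,z0)],np.c_[661+r*np.cos(th),-21.5+r*np.sin(th),np.full(60,z1)]]
            q=c.proj(P)+[du,dv]; q=((q-[u0,v0]+.5)*S).astype(np.int32); cv2.fillConvexPoly(M,cv2.convexHull(q),col)
        poly(10,z-4,z+4,255); poly(4,z+4,149,0); poly(5.5,147,153,0)
        m=cv2.resize(M,(u1-u0,v1-v0),interpolation=cv2.INTER_AREA)/255
        m=cv2.GaussianBlur(m,(0,0),.5); k=(m*red).sum()/(m*m).sum()
        best.append((((m*k-red)**2).sum(),z,du,dv))
    for dv in (-.5,0,.5): print(n,dv,sorted([b for b in best if b[3]==dv])[:4])
E
```

```text
s -0.5 [(np.float64(4.56719934419857), np.float64(128.5), np.float64(0.0), -0.5), (np.float64(4.594205968276425), np.float64(129.0), np.float64(0.0), -0.5), (np.float64(4.650294231777085), np.float64(128.0), np.float64(0.0), -0.5), (np.float64(4.739871977519163), np.float64(128.5), np.float64(0.25), -0.5)]
s 0 [(np.float64(4.579874279077968), np.float64(130.0), np.float64(0.0), 0), (np.float64(4.6223756843463475), np.float64(129.5), np.float64(0.0), 0), (np.float64(4.742834407564379), np.float64(130.5), np.float64(0.0), 0), (np.float64(4.758648009955627), np.float64(130.0), np.float64(0.25), 0)]
s 0.5 [(np.float64(4.58276530941759), np.float64(131.5), np.float64(0.0), 0.5), (np.float64(4.637072982233522), np.float64(131.0), np.float64(0.0), 0.5), (np.float64(4.719097402685101), np.float64(131.5), np.float64(0.25), 0.5), (np.float64(4.751043005445816), np.float64(132.0), np.float64(0.0), 0.5)]
t -0.5 [(np.float64(1.9889677507768098), np.float64(129.5), np.float64(-0.5), -0.5), (np.float64(1.9898278455460587), np.float64(130.5), np.float64(-0.5), -0.5), (np.float64(2.016010859459385), np.float64(130.0), np.float64(-0.5), -0.5), (np.float64(2.045054498685812), np.float64(129.0), np.float64(-0.5), -0.5)]
t 0 [(np.float64(2.543059416539686), np.float64(134.0), np.float64(-0.5), 0), (np.float64(2.543837623810637), np.float64(133.0), np.float64(-0.5), 0), (np.float64(2.5572061957192846), np.float64(133.5), np.float64(-0.5), 0), (np.float64(2.5653696422890118), np.float64(132.5), np.float64(-0.5), 0)]
t 0.5 [(np.float64(3.4766571605720724), np.float64(135.5), np.float64(-0.75), 0.5), (np.float64(3.5094990318411576), np.float64(135.0), np.float64(-0.75), 0.5), (np.float64(3.5826669014960144), np.float64(135.5), np.float64(-0.5), 0.5), (np.float64(3.5926169070768106), np.float64(134.5), np.float64(-0.75), 0.5)]
```

Scene estimate of the ring height is about 129 mm. I'll take one oblique wrist view of the ring to refine it.

drive_tool:
  deltas:
    - [56,-40,-26,0,0,0,0]
    - [56,-80,-52,15,0,0,0]
    - [56,-110,-71,40,0,0,0]
    - [56,-110,-71,59,0,0,0]
    - [56,-110,-71,59,0,0,0]
    - [56,-110,-71,59,0,0,0]
    - [56,-110,-71,59,0,0,0]

```text
clock: 7.92
eef_pos: [576.7, -96.5, 151.7]
tool_rot: [0.001, 0.507, 0.862, 0.0]
wrist_force: [-1.0, -0.2, 0.4]
finger_gap: 55.7
```

```bash
python3 - <<'E'
from h import *
s=sense(); print(s['clock'],s['eef_pos'],s['tool_rot'],s['qpos'].round(2),s['qd'].round(3))
im,d,P=grab('wrist'); cv2.imwrite('pics/w4.png',im); w=Cam('wrist')
for z in (10,120,125,129,133,153): print(z,w.proj([661,-21.5,z])[0].round(1))
E
```

```text
7.925 [576.72253463 -96.51603224 151.71397153] [6.74002396e-04 5.07498075e-01 8.61652497e-01 4.74571839e-04] [ 0.75  0.58 -0.85  1.78  0.51  1.01  0.21] [ 0.003 -0.005  0.006  0.     0.003 -0.     0.   ]
10 [440.6 205. ]
120 [508.5 235.1]
125 [513.4 237.2]
129 [517.5 239.1]
133 [521.8 241. ]
153 [546.2 251.8]
```

View pics/w4.png

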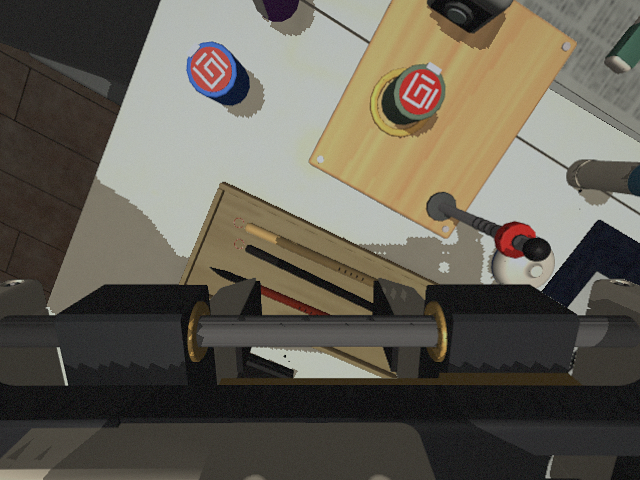

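```bash
python3 - <<'E'
from h import *
w=Cam('wrist'); im=w.im.astype(np.float32); u0,u1,v0,v1=490,560,210,270
red=(np.clip(im[...,2]-np.maximum(im[...,1],im[...,0])-40,0,100)/100)[v0:v1,u0:u1]
th=np.linspace(0,2*np.pi,60); best=[]
for z in np.arange(120,136,.5):
  for du in np.arange(-4,4.1,1):
    for dv in np.arange(-4,4.1,1):
        S=4; M=np.zeros(((v1-v0)*S,(u1-u0)*S),np.uint8)
        def poly(r,z0,z1,col):
            P=np.r_[np.c_[661+r*np.cos(th),-21.5+r*np.sin(th),np.full(60,z0)],np.c_[661+r*np.cos(th),-21.5+r*np.sin(th),np.full(60,z1)]]
            q=((w.proj(P)+[du,dv]-[u0,v0]+.5)*S).astype(np.int32); cv2.fillConvexPoly(M,cv2.convexHull(q),col)
        poly(10,z-4,z+4,255); poly(4,z+4,149,0); poly(5.5,147,153,0)
        m=cv2.GaussianBlur(cv2.resize(M,(u1-u0,v1-v0),interpolation=cv2.INTER_AREA)/255,(0,0),.5)
        best.append((((m-red)**2).sum(),z,du,dv))
best.sort(); print([tuple(np.round(b,2)) for b in best[:8]])
print([tuple(np.round(b,2)) for b in best if b[2]==0 and b[3]==0][:4])
c=w.im[180:290,420:570]; cv2.imwrite('pics/w4a.png',cv2.resize(c,(800,587),interpolation=cv2.INTER_CUBIC))
for z in (129,153):
  for zz in(z-4,z+4): print(zz,((w.proj([661,-21.5,zz])[0]-[420,180])*5.333).round())
E
```

```text
[(np.float64(279.79), np.float64(122.0), np.float64(4.0), np.float64(4.0)), (np.float64(280.35), np.float64(122.5), np.float64(4.0), np.float64(4.0)), (np.float64(281.57), np.float64(121.5), np.float64(4.0), np.float64(4.0)), (np.float64(284.89), np.float64(122.5), np.float64(4.0), np.float64(3.0)), (np.float64(284.99), np.float64(123.0), np.float64(4.0), np.float64(4.0)), (np.float64(286.53), np.float64(123.0), np.float64(4.0), np.float64(3.0)), (np.float64(288.53), np.float64(121.0), np.float64(4.0), np.float64(4.0)), (np.float64(288.74), np.float64(122.0), np.float64(4.0), np.float64(3.0))]
[(np.float64(357.76), np.float64(127.5), np.float64(0.0), np.float64(0.0)), (np.float64(357.93), np.float64(128.0), np.float64(0.0), np.float64(0.0)), (np.float64(360.27), np.float64(128.5), np.float64(0.0), np.float64(0.0)), (np.float64(361.26), np.float64(129.0), np.float64(0.0), np.float64(0.0))]
125 [498. 305.]
133 [543. 325.]
149 [644. 370.]
157 [703. 396.]
```

View pics/w4a.png

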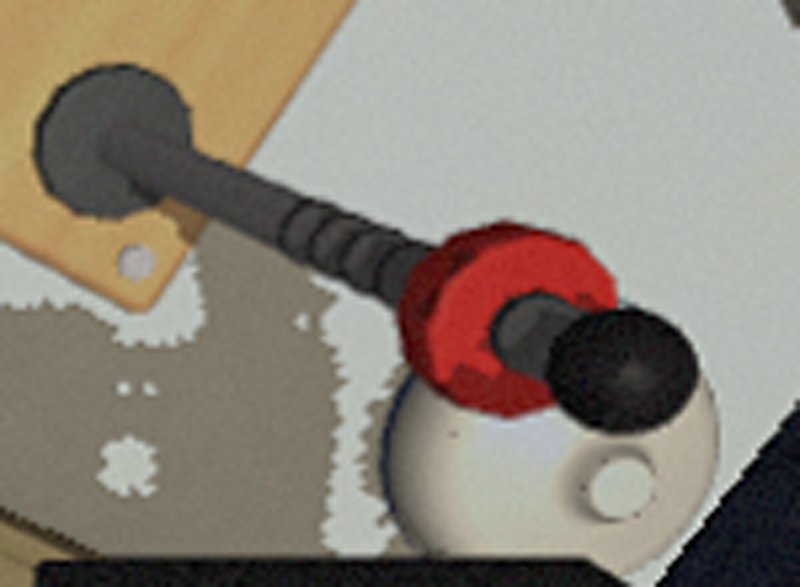

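```bash
python3 - <<'E'
from h import *
w=Cam('wrist'); im=w.im.astype(np.float32); P=w.cloud()
A=lambda u,v:(int(420+u/5.333),int(180+v/5.333))
for n,u,v in (('top face',470,350),('tf2',520,240),('tf3',580,265),('tf4',460,300),('tf5',510,385),('knob',630,365),('knob',610,350),('foot',70,150),('foot',60,100),('plate',200,60),('seal',0,0)):
    a,b=A(u,v)
    if n=='seal': a,b=415,85
    print(n,a,b,np.median(P[b-1:b+2,a-1:a+2].reshape(-1,3),0).round(1))
red=(im[...,2]>1.8*np.maximum(im[...,1],im[...,0])+5)
u0,u1,v0,v1=490,560,210,270; red=red[v0:v1,u0:u1].astype(float); cv2.imwrite('pics/redm.png',cv2.resize(red*255,None,fx=8,fy=8))
z=P[v0:v1,u0:u1,2][red>0]; print(np.histogram(z,bins=np.arange(110,150,2)))
th=np.linspace(0,2*np.pi,60); best=[]
for z in np.arange(120,136,.5):
  for du in np.arange(-3,3.1,1):
    for dv in np.arange(-3,3.1,1):
        S=4; M=np.zeros(((v1-v0)*S,(u1-u0)*S),np.uint8)
        def hull(P,col):
            q=((w.proj(P)+[du,dv]-[u0,v0]+.5)*S).astype(np.int32); cv2.fillConvexPoly(M,cv2.convexHull(q),col)
        def poly(r,z0,z1,col):
            hull(np.r_[np.c_[661+r*np.cos(th),-21.5+r*np.sin(th),np.full(60,z0)],np.c_[661+r*np.cos(th),-21.5+r*np.sin(th),np.full(60,z1)]],col)
        poly(10,z-4,z+4,255); poly(4,z+4,149,0)
        k=np.random.default_rng(0).normal(size=(150,3)); k=k/np.linalg.norm(k,axis=1)[:,None]*6.5+[661,-21.5,146.5]; hull(k,0)
        m=cv2.resize(M,(u1-u0,v1-v0),interpolation=cv2.INTER_AREA)/255
        best.append((((m-red)**2).sum(),z,du,dv))
best.sort(); print([tuple(np.round(b,2)) for b in best[:8]])
print([tuple(np.round(b,2)) for b in best if b[2]==0 and b[3]==0][:4])
E
```

```text
top face 508 245 [656.7 -26.8 131.9]
tf2 517 225 [654.6 -15.6 131.3]
tf3 528 229 [660.6 -14.6 131.8]
tf4 506 236 [652.7 -23.3 131.7]
tf5 515 252 [662.5 -28.1 131.6]
knob 538 248 [657.5 -21.9 151.6]
knob 534 245 [655.8 -21.4 150.3]
foot 433 208 [654.8 -27.1  15.9]
foot 431 198 [648.3 -20.7  15.3]
plate 457 191 [666.8  -4.4   9.6]
seal 415 85 [580.2  35.5  57.8]
(array([  0,   2,   2,   0,   0,   0,   0,  31,  68,  87, 514, 107,   2,
         0,   1,   0,   0,   3,   0]), array([110, 112, 114, 116, 118, 120, 122, 124, 126, 128, 130, 132, 134,
       136, 138, 140, 142, 144, 146, 148]))
[(np.float64(120.33), np.float64(124.0), np.float64(3.0), np.float64(3.0)), (np.float64(120.54), np.float64(123.5), np.float64(3.0), np.float64(3.0)), (np.float64(124.38), np.float64(125.0), np.float64(2.0), np.float64(3.0)), (np.float64(124.84), np.float64(124.5), np.float64(2.0), np.float64(3.0)), (np.float64(125.85), np.float64(124.5), np.float64(3.0), np.float64(3.0)), (np.float64(132.81), np.float64(123.0), np.float64(3.0), np.float64(3.0)), (np.float64(133.78), np.float64(125.5), np.float64(2.0), np.float64(3.0)), (np.float64(135.05), np.float64(124.0), np.float64(2.0), np.float64(3.0))]
[(np.float64(208.08), np.float64(128.0), np.float64(0.0), np.float64(0.0)), (np.float64(209.27), np.float64(127.5), np.float64(0.0), np.float64(0.0)), (np.float64(214.79), np.float64(128.5), np.float64(0.0), np.float64(0.0)), (np.float64(219.41), np.float64(127.0), np.float64(0.0), np.float64(0.0))][ WARN:0@0.231] global loadsave.cpp:1063 imwrite_ Unsupported depth image for selected encoder is fallbacked to CV_8U.
```

View pics/redm.png

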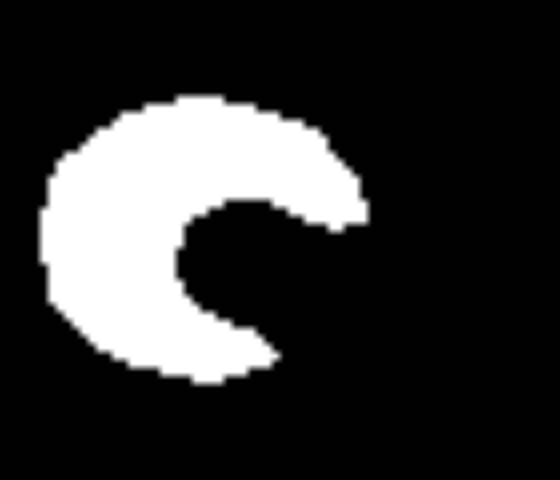

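Depth puts the ring's top face at 131.6 mm (seal top reads 57.8, plate 9.6), so the ring centre is about 128 mm. Now to the loupe.

drive_tool:
  deltas:
    - [56,0,0,-40,0,0,0]
    - [56,50,24,-60,0,0,-0.15]
    - [56,105,50,-60,0,0,-0.3]
    - [56,160,77,-60,0,0,-0.48]
    - [56,215,104,-60,0,0,-0.66]
    - [56,270,130,-60,0,0,-0.84]
    - [56,310,149,-55,0,0,-1.0]
    - [56,326,157,-48,0,0,-1.065]
    - [56,326,157,-48,0,0,-1.065]
    - [56,326,157,-48,0,0,-1.065]
    - [56,326,157,-48,0,0,-1.065]
    - [56,326,157,-48,0,0,-1.065]
    - [56,326,157,-48,0,0,-1.065]

```text
clock: 9.6
eef_pos: [556.3, 262.5, 198.9]
tool_rot: [0.0, 0.002, 1.0, -0.0]
wrist_force: [0.0, -0.8, 0.5]
finger_gap: 55.5
```

```bash
python3 - <<'E'
from h import *
s=sense(); print(s['clock'],s['eef_pos'],s['tool_rot'],s['qpos'].round(2),s['qd'].round(3))
im,d,P=grab('wrist'); cv2.imwrite('pics/w5.png',im)
E
```

```text
9.6 [556.27429076 262.5481164  198.91371214] [ 2.03087776e-04  1.53717153e-03  9.99998787e-01 -1.47246122e-04] [ 0.26  0.69 -1.1   1.66  0.66  1.21  0.58] [-0.007  0.004 -0.004 -0.    -0.     0.001  0.   ]
```

View pics/w5.png

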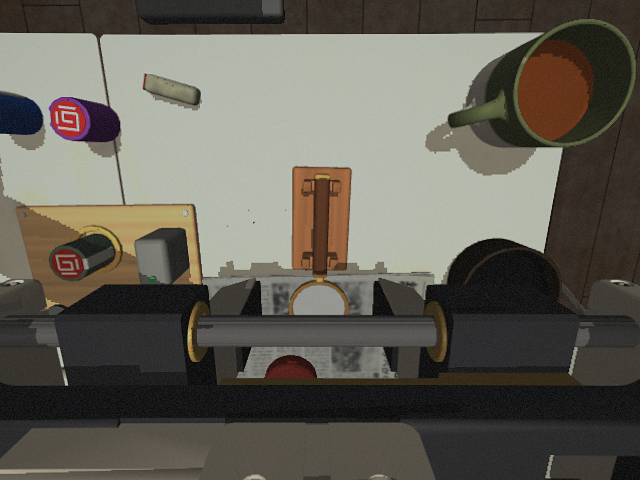

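```bash
python3 - <<'E'
from h import *
w=Cam('wrist'); P=w.cloud()
for z,l in ((44,'handletop'),): 
    pass
cv2.imwrite('pics/w5a.png',cv2.resize(w.im[155:325,270:375],(370,600),interpolation=cv2.INTER_CUBIC))
# handle: points z in 40..47 near; depth
m=(P[...,2]>40)&(P[...,2]<48)&(P[...,0]>500)&(P[...,0]<606)&(P[...,1]>240)&(P[...,1]<290)&(w.d>0)
Q=P[m]; print(len(Q),Q.mean(0),Q.min(0),Q.max(0))
for x in range(505,606,12):
    q=Q[abs(Q[:,0]-x)<6]
    if len(q): print(x,len(q),np.percentile(q[:,1],[2,50,98]).round(1),np.median(q[:,2]).round(1))
E
```

```text
1473 [553.99114312 266.57962551  42.99194537] [506.34338746 258.14360262  40.0005668 ] [605.64302491 274.31599029  45.56903891]
505 77 [261.4 267.8 274.1] 43.5
517 195 [261.4 267.8 274.3] 43.2
529 188 [260.4 266.9 273.4] 43.1
541 189 [260.4 266.9 273.5] 43.1
553 181 [260.3 266.9 273. ] 43.2
565 169 [260.3 266.  272.7] 43.0
577 168 [259.6 266.  272.7] 43.0
589 162 [259.2 265.5 271.8] 43.2
601 144 [259.1 265.  271.9] 43.2
```

View pics/w5a.png

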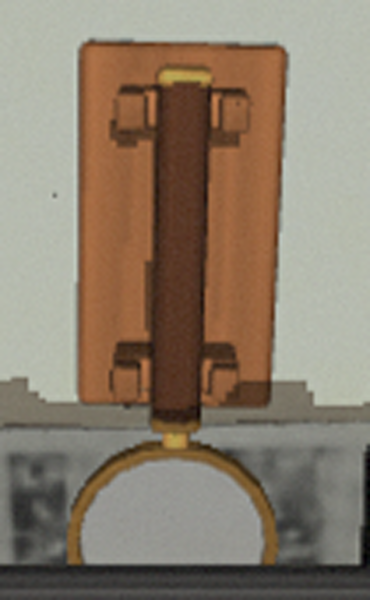

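Handle axis runs at about −1.6° yaw, with its middle at (556, 266.5). I descend and grip.

drive_tool:
  deltas:
    - [50,0,4,50,0,0,0.025]
    - [50,0,4,100,0,0,0.025]
    - [50,0,4,140,0,0,0.025]
    - [50,0,4,165,0,0,0.025]
    - [50,0,4,178,0,0,0.025]
    - [50,0,4,183,0,0,0.025]
    - [50,0,4,183,0,0,0.025]
    - [50,0,4,183,0,0,0.025]
    - [50,0,4,183,0,0,0.025]

```text
clock: 10.78
eef_pos: [556.5, 267.5, 16.6]
tool_rot: [0.001, 0.013, 1.0, 0.0]
wrist_force: [0.8, -0.8, 0.1]
finger_gap: 49.9
```

drive_tool:
  deltas:
    - [40,0,0,0,0,0,0]
    - [30,0,0,0,0,0,0]
    - [20,0,0,0,0,0,0]
    - [10,0,0,0,0,0,0]
    - [5,0,0,0,0,0,0]
    - [5,0,0,0,0,0,0]
    - [5,0,0,0,0,0,0]
    - [5,0,0,0,0,0,0]

```text
clock: 11.78
eef_pos: [555.9, 267.2, 15.7]
tool_rot: [-0.0, 0.013, 1.0, -0.0]
wrist_force: [-0.1, -0.9, 0.4]
finger_gap: 13.8
```

Gripped at 13.8 mm. Lift gently.

drive_tool:
  deltas:
    - [5,0,0,-4,0,0,0]
    - [5,0,0,-14,0,0,0]
    - [5,0,0,-30,0,0,0]
    - [5,0,0,-50,0,0,0]
    - [5,0,0,-72,0,0,0]
    - [5,0,0,-94,0,0,0]
    - [5,0,0,-108,0,0,0]
    - [5,0,0,-115,0,0,0]
    - [5,0,0,-115,0,0,0]
    - [5,0,0,-115,0,0,0]
    - [5,0,0,-115,0,0,0]

```text
clock: 13.15
eef_pos: [555.5, 267.0, 129.9]
tool_rot: [-0.001, 0.013, 1.0, -0.0]
wrist_force: [-0.5, 0.3, 0.0]
finger_gap: 13.5
```

```bash
python3 - <<'E'
from h import *
s=sense(); print(s['clock'],s['eef_pos'],s['tool_rot'],s['qpos'].round(2),s['wrist_force'].round(2),s['finger_gap'])
im,d,P=grab('scene'); cv2.imwrite('pics/s6.png',im)
im,d,P=grab('top'); cv2.imwrite('pics/t6.png',im)
im,d,P=grab('wrist'); cv2.imwrite('pics/w6.png',im)
E
```

```text
13.15 [555.53043989 267.04593978 129.94555163] [-6.02685259e-04  1.33360973e-02  9.99910863e-01 -2.25305103e-04] [ 0.21  0.76 -1.03  1.71  0.72  1.11  0.5 ] [-0.49  0.25  0.03] 13.500268348666985
```

View pics/s6.png

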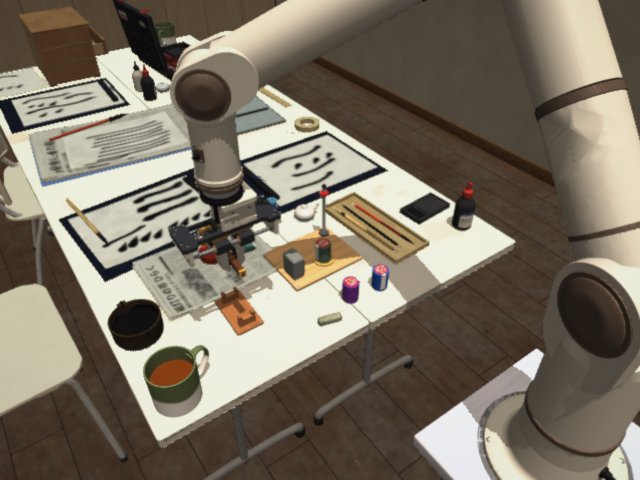

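View pics/t6.png

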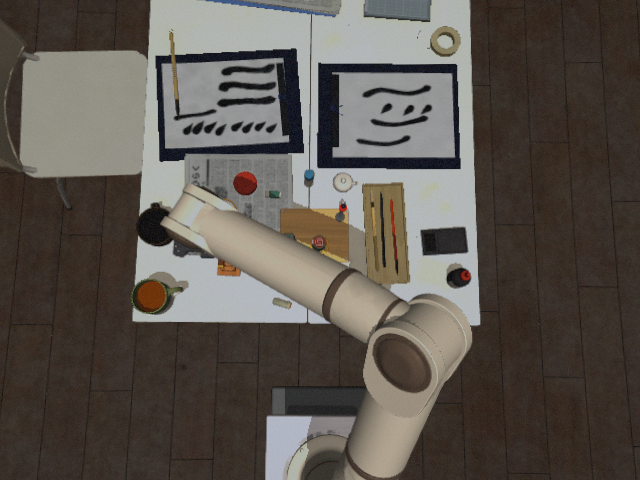

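View pics/w6.png

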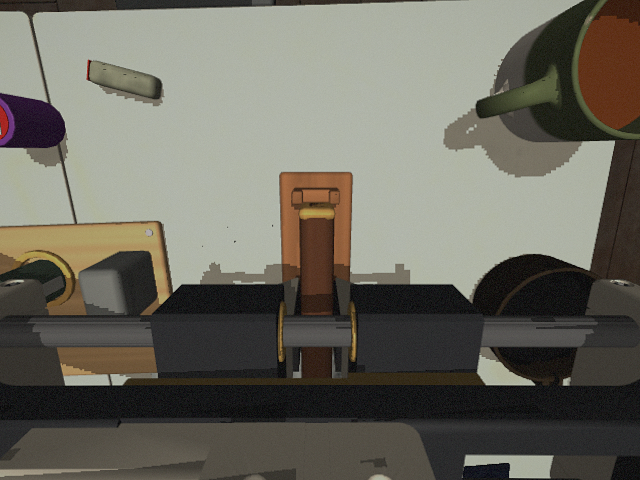

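Loupe is held. Using wrist depth on the handle's tail I check pitch, yaw and grip location.

```bash
cat > tail.py <<'E'
from h import *
w=Cam('wrist'); s=sense(); T=s['eef_pos']; q=s['tool_rot']; Rt=R.from_quat([q[1],q[2],q[3],q[0]]).as_matrix()
P=w.cloud(); L=(P-T)@Rt   # tool coords
# handle tail: tool x>0 side (x_tool points to tail), z ~ -28 (top of handle: 19+9 above TCP)
m=(L[...,0]>12)&(L[...,0]<56)&(abs(L[...,1])<12)&(L[...,2]<-20)&(L[...,2]>-36)&(w.d>0)
Q=L[m]; print(len(Q),'xmax',np.sort(Q[:,0])[-8:].round(1))
for x in range(14,54,5):
    k=Q[abs(Q[:,0]-x)<2.5]
    if len(k)>5: print(x,len(k),np.percentile(k[:,1],[3,50,97]).round(1),np.median(k[:,2]).round(2))
k=Q[(Q[:,0]<46)&(abs(Q[:,1])<5)]
if len(k)>10:
    a=np.polyfit(k[:,0],k[:,2],1); print('pitch deg',np.degrees(np.arctan(a[0])),'top z at tail 30:',np.polyval(a,30))
E
python3 tail.py
```

```text
3150 xmax [49.7 49.7 49.7 49.7 49.7 49.8 49.8 49.8]
14 335 [-6.3 -0.   6.3] -27.17
19 377 [-6.3 -0.   6.6] -27.22
24 389 [-6.2  0.4  6.6] -27.28
29 407 [-6.1 -0.   6.5] -27.2
34 404 [-6.   0.4  6.8] -27.29
39 433 [-6.5 -0.   6.4] -27.26
44 434 [-6.4 -0.   6.3] -27.26
49 371 [-6.2 -0.   6.5] -27.16
pitch deg -0.11417671000831667 top z at tail 30: -27.4835845606966
```

Level, with tail at 50 mm so gripped at mid-handle. Move over the seal, turning 45° so the scene camera keeps sight of the lens.

drive_tool:
  deltas:
    - [5,1,-10,0,0,0,-0.02]
    - [5,3,-30,0,0,0,-0.07]
    - [5,5,-60,0,0,0,-0.14]
    - [5,8,-95,0,0,0,-0.23]
    - [5,11,-130,0,0,0,-0.33]
    - [5,14,-165,0,0,0,-0.43]
    - [5,17,-200,0,0,0,-0.53]
    - [5,20,-232,0,0,0,-0.62]
    - [5,22,-258,0,0,0,-0.69]
    - [5,24,-277,0,0,0,-0.74]
    - [5,24.5,-288,0,0,0,-0.77]
    - [5,24.7,-293,0,0,0,-0.785]
    - [5,24.7,-293.7,0,0,0,-0.785]
    - [5,24.7,-293.7,0,0,0,-0.785]
    - [5,24.7,-293.7,5,0,0,-0.785]
    - [5,24.7,-293.7,12,0,0,-0.785]
    - [5,24.7,-293.7,18,0,0,-0.785]
    - [5,24.7,-293.7,21,0,0,-0.785]
    - [5,24.7,-293.7,21,0,0,-0.785]
    - [5,24.7,-293.7,21,0,0,-0.785]

```text
clock: 15.8
eef_pos: [523.6, -25.6, 109.9]
tool_rot: [0.0, -0.37, 0.929, 0.0]
wrist_force: [-0.3, -0.3, -0.9]
finger_gap: 13.7
```

```bash
python3 - <<'E'
from h import *
s=sense(); print(s['clock'],s['eef_pos'],s['tool_rot'],s['qpos'].round(2),s['wrist_force'].round(2),s['finger_gap'])
a=2*np.arctan2(s['tool_rot'][2],s['tool_rot'][1])+np.pi; print(np.degrees(a)%360, s['eef_pos'][:2]+86*np.array([np.cos(a),np.sin(a)]))
im,d,P=grab('scene'); cv2.imwrite('pics/s7.png',cv2.resize(im[150:330,210:450],(800,600),interpolation=cv2.INTER_CUBIC))
im,d,P=grab('top'); cv2.imwrite('pics/t7.png',cv2.resize(im[165:315,200:400],(800,600),interpolation=cv2.INTER_CUBIC))
im,d,P=grab('wrist'); cv2.imwrite('pics/w7.png',im)
E
python3 tail.py
```

```text
15.8 [523.5521248  -25.58571976 109.86002005] [ 1.51511092e-04 -3.70098334e-01  9.28992573e-01  7.84221587e-06] [ 0.91  0.79 -1.25  1.95  0.87  1.09  1.6 ] [-0.3  -0.27 -0.93] 13.744924952349887
43.44336436567198 [585.99280665  33.55108139]
3163 xmax [49.6 49.6 49.6 49.7 49.7 49.7 49.8 49.8]
14 349 [-6.8 -0.   6.3] -27.39
19 381 [-6.7 -0.5  6.2] -27.41
24 393 [-6.7 -0.5  6.2] -27.46
29 406 [-6.6 -0.1  6.1] -27.44
34 414 [-6.8 -0.1  6. ] -27.44
39 412 [-6.5 -0.5  5.9] -27.46
44 437 [-6.8 -0.1  6.3] -27.47
49 371 [-6.7 -0.1  6.1] -27.19
pitch deg -0.13346549318514744 top z at tail 30: -27.668504922809326
```

View pics/s7.png

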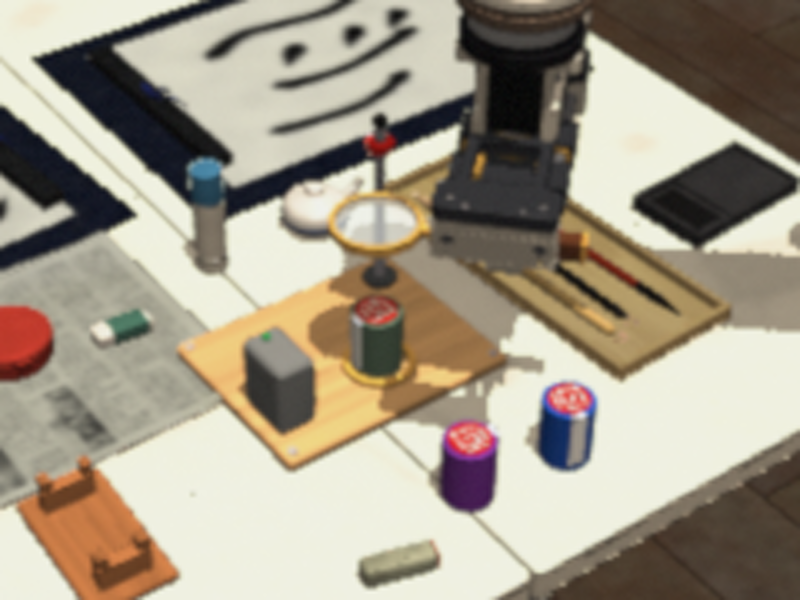

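View pics/t7.png

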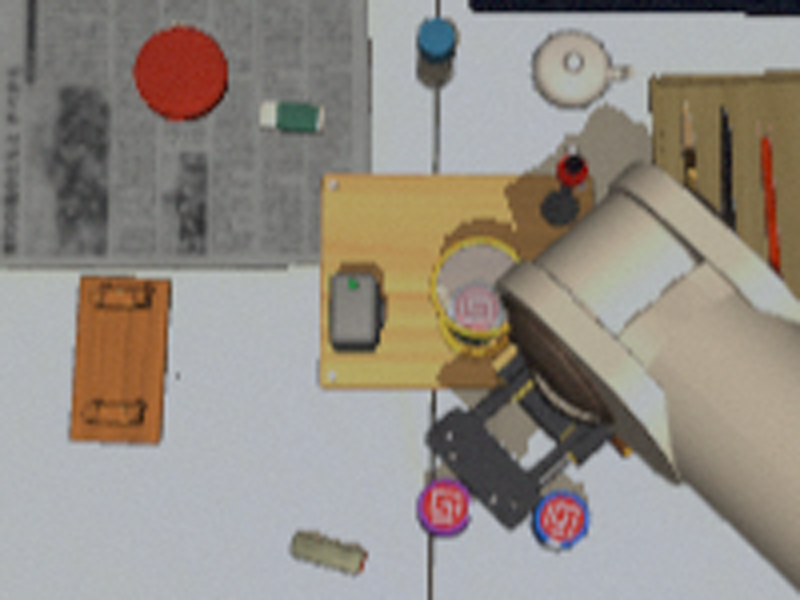

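Scene view (crop): lens rim at (379,225), directly above the seal at (377,310), with the stripe facing the scanner. Checking numerically.

```bash
python3 - <<'E'
from h import *
th=np.linspace(0,2*np.pi,120)
s=Cam('scene'); t=Cam('top')
def gold(c):
    h=cv2.cvtColor(c.im,cv2.COLOR_BGR2HSV); return ((h[...,0]>=12)&(h[...,0]<=32)&(h[...,1]>110)).astype(float)
    
for c,n,vis in((s,'s',None),(t,'t',None)):
    P=c.cloud(); 
    m=(c.d>0)&(abs(P[...,2]-128)<12)&(np.hypot(P[...,0]-586,P[...,1]-33.5)<40)&(gold(c)>0)
    Q=P[m]; print(n,len(Q),Q.mean(0).round(1),np.median(Q[:,2]).round(1))
    # plane circle fit in xy using depth-free back projection at z=129
    v,u=np.nonzero(m); X=c.plane(np.c_[u,v],130)[:,:2]
    A=np.c_[2*X,np.ones(len(X))]; sol=np.linalg.lstsq(A,(X**2).sum(1),rcond=None)[0]; print('circle@130',sol[:2].round(2),np.sqrt(sol[2]+(sol[:2]**2).sum()).round(2))
    # plane fit tilt
    a=np.linalg.lstsq(np.c_[Q[:,:2]-[586,33.5],np.ones(len(Q))],Q[:,2],rcond=None)[0]; print('tilt',np.degrees(a[:2]).round(2),a[2].round(2))
    hsv=cv2.cvtColor(c.im,cv2.COLOR_BGR2HSV)
    r=((hsv[...,0]<8)|(hsv[...,0]>172))&(hsv[...,1]>90)&(abs(P[...,2]-58)<7)&(np.hypot(P[...,0]-586,P[...,1]-33)<20)
    v,u=np.nonzero(r); 
    if len(u): print('seal',len(u),c.plane(np.c_[u,v],58).mean(0).round(1), P[r].mean(0).round(1))
    k=((hsv[...,0]<8)|(hsv[...,0]>172))&(hsv[...,1]>120)&(abs(P[...,2]-130)<10)&(np.hypot(P[...,0]-660,P[...,1]+21)<16)
    print('ring',k.sum(),P[k].mean(0).round(1))
c=s.im[165:300,290:360]; o=cv2.resize(c,None,fx=4.4,fy=4.4,interpolation=cv2.INTER_CUBIC)
q=((s.proj(np.c_[586+31*np.cos(th),33.5+31*np.sin(th),np.full(120,133)])-[290,165]+.5)*4.4).astype(np.int32); cv2.polylines(o,[q],True,(255,0,255),1)
q=((s.proj(np.c_[586+31*np.cos(th),33.5+31*np.sin(th),np.full(120,125)])-[290,165]+.5)*4.4).astype(np.int32); cv2.polylines(o,[q],True,(255,255,0),1)
cv2.imwrite('pics/s7a.png',o)
E
```

```text
s 137 [575.8  38.4 130.7] 131.1
circle@130 [585.93  34.96] 30.06
tilt [ 2.53 -0.49] 131.19
seal 81 [585.6  35.2  58. ] [585.8  35.   57.7]
ring 37 [657.1 -17.3 130.1]
t 88 [582.1  44.2 131.8] 132.4
circle@130 [587.32  35.96] 29.11
tilt [ 1.84 -0.19] 131.97
ring 29 [658.4 -18.7 131. ]
```

View pics/s7a.png

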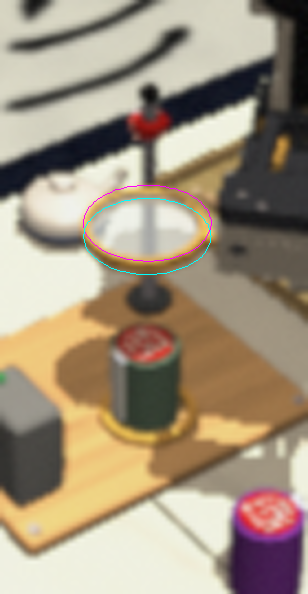

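Lens and seal coincide within about 0.5 mm in the scene view. The rim is about 0.7 mm high relative to the ring, so I trim slightly and let it settle.

drive_tool:
  deltas:
    - [5,0.4,0,0.8,0,0,0]
    - [5,0.4,0,0.8,0,0,0]
    - [5,0.4,0,0.8,0,0,0]
    - [5,0.4,0,0.8,0,0,0]
    - [5,0.4,0,0.8,0,0,0]
    - [5,0.4,0,0.8,0,0,0]
    - [5,0.4,0,0.8,0,0,0]
    - [5,0.4,0,0.8,0,0,0]

```text
clock: 16.95
eef_pos: [523.1, -25.9, 109.0]
tool_rot: [0.0, -0.37, 0.929, -0.0]
wrist_force: [0.1, 0.2, -2.2]
finger_gap: 14.1
```

```bash
python3 - <<'E'
from ang import *
for i in range(2):
    s=sense(); print(s['clock'],s['eef_pos'].round(2),s['tool_rot'].round(4),s['qd'].round(3),s['wrist_force'].round(2),s['finger_gap'].round(2))
    im,d,P=grab('wrist' if i else 'scene')
    a=2*np.arctan2(s['tool_rot'][2],s['tool_rot'][1])+np.pi; print('lens',s['eef_pos'][:2]+86*np.array([np.cos(a),np.sin(a)]))
E
python3 tail.py
```

```text
3139 xmax [49.2 49.2 49.2 49.2 49.2 49.2 49.3 49.4]
14 337 [-6.9 -0.5  6.2] -28.34
19 388 [-6.8 -0.1  6.3] -28.35
24 392 [-6.7 -0.3  6.1] -28.44
29 406 [-6.7 -0.3  6. ] -28.41
34 413 [-6.6 -0.5  5.9] -28.42
39 419 [-6.5 -0.5  6. ] -28.36
44 445 [-6.9 -0.1  6.2] -28.5
49 339 [-6.7 -0.2  6. ] -27.82
pitch deg -0.07733045963222258 top z at tail 30: -28.63652266399198Traceback (most recent call last):
  File "<stdin>", line 3, in <module>
AttributeError: 'float' object has no attribute 'round'
```

```bash
python3 - <<'E'
from ang import *
for i in range(2):
    s=sense(); print(s['clock'],s['eef_pos'].round(2),s['tool_rot'].round(4),s['qd'].round(3),s['wrist_force'].round(2))
    im,d,P=grab('wrist' if i else 'scene')
    a=2*np.arctan2(s['tool_rot'][2],s['tool_rot'][1])+np.pi; print('lens',s['eef_pos'][:2]+86*np.array([np.cos(a),np.sin(a)]))
E
python3 tail.py
```

```text
16.95 [523.14 -25.91 108.96] [ 0.     -0.3701  0.929  -0.    ] [-0.     0.001  0.    -0.    -0.     0.001 -0.   ] [ 0.09  0.21 -2.15]
lens [585.58066177  33.22917012]
17.0 [523.14 -25.91 108.94] [ 0.     -0.3701  0.929   0.    ] [-0.002  0.001 -0.    -0.    -0.001  0.001 -0.   ] [ 0.6  -0.15 -1.03]
lens [585.58066996  33.22435749]
3164 xmax [49.7 49.7 49.7 49.7 49.7 49.7 49.7 49.8]
14 340 [-6.7 -0.4  6.3] -27.34
19 387 [-6.7 -0.   6.3] -27.39
24 393 [-6.7 -0.4  6.3] -27.34
29 403 [-6.5 -0.4  6.1] -27.42
34 411 [-6.5 -0.   6.1] -27.45
39 422 [-6.4 -0.4  6.1] -27.39
44 427 [-6.7 -0.   6.3] -27.39
49 381 [-6.6 -0.   6.1] -27.21
pitch deg -0.04632555268711208 top z at tail 30: -27.63808242574725
```

Steady at lens (585.6, 33.2), rim at about 127.9 mm and pitch about 0°. Handing in.

```bash
python3 -c "
from plant import *
print(job_done())"
```

```text
the job is handed in; nothing more can be done
None
```

I turned the green seal about 56° in its seat and let go of it. I then took the loupe by mid-handle and handed in at about 17 s, holding it level and steady over the seal.

**Last checks:**
- **Stripe:** it measured 89.9°, against about 90.6° for the direction to the scanner, right after release. I did not re-measure the angle at the end. The later scene picture, with the loupe in place, still shows the stripe on the scanner side.
- **Lens position:** by the tool pose, the lens is at (585.6, 33.2) mm. The red face measured (585.6, 33.45) mm after the turn. The scene camera agreed to about 0.5 mm just before a final trim of under 1 mm.
- **Height and level:** the rim is at about 127.9 mm, and the ring's centre at about 128 mm. The handle's pitch is within about 0.1°.
- **Contact:** the wrist force was 1–2 N, and the lens is about 66 mm clear of the seal.

**Disagreements:** estimates of the ring height differed. Fits to the outline gave 129–130 mm from the scene camera, 129.5–135.5 mm from the top camera, and 122–128 mm from the wrist camera. I used the wrist camera's depth reading, because it read the seal top and plate correctly to 0.4 mm. The top camera put the lens about 1.5–3 mm off from the tool pose, with the arm partly blocking its view.

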